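# Push the V-block row home and bolt it

## Task

Three V-blocks stand touching in the rail. With your fingertips push the row from its rear block, all three together as one train and without lifting any of them, along the rail until the front block is hard against the end stop, then push the cross bolt on the robot's side fully in behind the row to lock it. Do not push on the other two blocks, and leave the loose things on the table where they are, the spare V-block too.

Things in the scene. Friction and masses are not known exactly. Their poses are not given: they have to be found in the camera images.
- fixture: fixed steel rail fixture (mm): base plate 350 x 66 x 8, origin at the centre of its underside on the table. x: along the rail to the end stop (robot's left, world +y within 0.25 rad), y: across, towards the robot, z: up. Lips 43 apart inside, 7 thick, tops 16 above the table, guide the blocks, which stand on the plate, 8 above the table. Stop face at x +158, open end at x -175; bolt at x -33.
- stop_face (a point): centre of the end stop's face that the front block has to meet, 22 mm above the table; the stop block is 64 mm wide and its top 38 mm above the table. Axes as the fixture's.
- bolt (a joint): cross bolt (m): 0 = drawn back to the robot's side, rail free; 0.030 = fully in (its limit), nose just past mid-rail. Starts 0 to 0.003, slides along fixture -y (away from the robot) with about 2 N, stays where left; a block in its way stops it. Bar 14 mm wide, 18 to 30 mm above the table, in a guide 36 mm high at y 28 to 46 mm; its face is 184 mm from the stop, 4 mm behind a row that is home.
- bolt_push (a point): centre of the robot-side face of the bolt's push plate, moves with the bolt, 23 mm above the table, 79 mm from the rail's middle line when drawn back. Plate 36 mm wide along the rail, 7 thick, from 6 to 40 mm above the table. Push it along fixture -y; axes as the fixture's.
- block_front: steel V-block in the rail, nearest the end stop. 60 mm long (its x, along the rail, + to the stop), 40 wide, 34 high; origin: centre of its underside. V groove on top along x: solid to 20 mm in the middle, to 34 at both sides. About 0.3 kg. The three touch in a row 180 mm long, 35 to 110 mm from the stop at first; the row takes 3 to 8 N to slide.
- block_middle: steel V-block in the rail, between the two others. 60 mm long (its x, along the rail, + to the stop), 40 wide, 34 high; origin: centre of its underside. V groove on top along x: solid to 20 mm in the middle, to 34 at both sides. About 0.3 kg. The three touch in a row 180 mm long, 35 to 110 mm from the stop at first; the row takes 3 to 8 N to slide.
- block_rear: steel V-block in the rail, at the open end of the rail; push its rear (-x) face. 60 mm long (its x, along the rail, + to the stop), 40 wide, 34 high; origin: centre of its underside. V groove on top along x: solid to 20 mm in the middle, to 34 at both sides. About 0.3 kg. The three touch in a row 180 mm long, 35 to 110 mm from the stop at first; the row takes 3 to 8 N to slide.
- spare_v_block: spare steel V-block, the same shape as those in the rail (60 x 40 x 34), standing on the table between the rail and the robot, near the stop end; leave it alone. Origin at the centre of its underside; sizes in mm
- coupon_wide: small steel test plate with a weld bead, 30 x 60 x 8, flat on the table between the rail and the robot, near the open end of the rail; leave it alone. Origin at the centre of its underside; sizes in mm
- coupon_long: dark steel test bar with a weld bead, 25 x 75 x 11, flat on the table between the rail and the robot, between the bolt and the spare V-block; leave it alone. Origin at the centre of its underside; sizes in mm
- magnet: upright block-shaped grey welding magnet, 24 x 46 x 66 tall, on the table to the left of the rail; leave it alone. Origin at the centre of its underside; sizes in mm
Not all that is in view belongs to the job. What is shaped like the block_front but pink or purple is not meant. Leave any blue look-alike of the block_middle alone.

How it is judged:
By the outcome, as a careful person would: the job done as asked, in the order asked, and still so for the second after the job is handed in, with the robot touching nothing.
It also fails if it takes over 48 s, if anything falls off the work surface, if the arm or the gripper's body presses on something with over 40 N, if the wrist force passes 120 N, or if a joint passes its speed limit or range.

## Robot

A 6-joint arm with a two-finger parallel gripper is mounted at the origin on the work surface; the furniture and walls round the work are solid. World frame = base frame: x ahead of the robot, y to its left, z up, the work surface at z = 0. Lengths are in m, angles in rad, forces in N, time in s.
With the tool pointing down it reaches from about 0.325 to 0.925 m from the base axis. Payload 3.1 kg.
Tool frame: the origin (TCP) lies between the finger pads; the fingertips stand 25 mm ahead of it and the grasp point (between the pads) lies 6 mm ahead of it (r.finger_overhang is the distance from the TCP to the fingertips, in m); z points along the fingers, y is the direction in which the jaws open and shut (so a half turn about z gives the same grasp; the last joint's range is limited). The gripper opens to 85 mm and grips with 20 to 120 N. Pads are 22 mm wide; open, the fingers measure 114 mm over their backs; the gripper's body (76 mm by 85 mm) begins 54 mm behind the grasp point. The pads swing forward as they close: fully open they stand 13 mm farther back than shut.
Start: joints at [0.99, 0.217, 1.613, -0, 1.311, -0.112], TCP at [0.282, 0.558, 0.256] pointing down, gripper open.
Joint ranges: [-2.75, 2.75], [-0.78, 2.1], [0.31, 2.55], [-1.13, 4.27], [0.13, 2.63], [-2.58, 2.58]. Speed limits (rad/s): [2.79, 2.79, 3.14, 3.14, 3.14, 3.14].

## Interface

Orientations are given as a 3x3 rotation matrix whose columns are the frame's x, y, z axes.
In Python, from station import r, release, grasp, state, viewer gives the robot as it stands. Calls block until the motion is done:
- r.move_to(position, orientation): joint-space move of the TCP to a pose.
- r.movel(position, attitude=None, vel=0.15, max_force=None): straight line of the TCP; attitude=None keeps the orientation; vel is the mean speed in m/s. With max_force (N) it stops when the force on the tool has changed by that much, and returns True; else False.
- r.move_joints(angles): joint-space move.
- release() and grasp(effort=None): open the fingers fully, or close them until they stop; effort is the grip in N (None keeps the last).
- r.dwell(seconds).
- r.solve_ik(position, orientation): joint angles nearest the present ones, or None.
- state(): the state.
- viewer.get_image(name): name is "scene" or "top" or "wrist"; returns the picture (384x512x3 uint8, red, green, blue); there is no depth.
- viewer.get_calibration(name): a dict with "K" (3x3 intrinsics, pixels), "R" (3x3) and "t" (3): a world point X has camera coordinates R X + t; the wrist camera has in their place "tool_from_camera" (4x4, takes a point from camera to tool coordinates, whose origin is the TCP and whose axes are the flange's). Camera axes: x right, y down, z forward; pixel columns grow to the right and rows downward; lengths in m; the calibration is good to about 2 mm. A picture is of the moment at which its call begins: read the wrist's pose just before it. get_calibration takes no time and is no camera call.
A pose or a line that the arm cannot do raises r.MotionError and nothing moves.
- r.hand_in(): hands the job in, once; it reports no verdict.
The state is a dict: "clock": time; "qpos": joint angles; "qvel": joint speeds; "effort": joint torques, N m; "eef_pos": TCP position; "eef_rot": TCP orientation; "ft_force": force on the tool from outside, world axes, zero at the start; "torque": the same for the moment, N m; "grip_width": finger opening in m.
Only numpy, scipy, OpenCV 4.12 (cv2) and the standard library are available. Lean on these libraries where they do the work, as an engineer would, in place of code of your own. Each camera call takes 0.05 s, during which the arm holds its last target.

## Working session

There is one attempt and no reset: what is moved stays moved. The work goes in short steps, each a Python script; the robot and the scene stay as the last script left them, time stands still between calls to the robot, and variables do not carry over. Pictures are saved under pics/ and viewed, and the job is handed in when it is done.

```bash
mkdir -p pics; ls; python3 - <<'E'
from station import r, release, grasp, state, viewer
import cv2, numpy as np
for n in ["scene","top","wrist"]:
    im=viewer.get_image(n); cv2.imwrite(f"pics/{n}0.png",im[:,:,::-1])
    print(n,{k:np.round(v,4).tolist() for k,v in viewer.get_calibration(n).items() if hasattr(v,'__len__')})
print(state())
E
```

```text
pics
scene {'K': [[466.47, 0.0, 261.6771], [0.0, 466.47, 197.4033], [0.0, 0.0, 1.0]], 'R': [[0.7448, -0.6673, 0.0083], [-0.51, -0.5772, -0.6378], [0.4303, 0.4708, -0.7702]], 't': [-0.3041, 0.3367, 0.9958]}
top {'K': [[380.5403, 0.0, 259.2921], [0.0, 380.5403, 192.431], [0.0, 0.0, 1.0]], 'R': [[-0.0029, -0.9996, 0.0291], [-0.9973, 0.0008, -0.0729], [0.0728, -0.0292, -0.9969]], 't': [0.0624, 0.4876, 0.8601]}
wrist {'K': [[318.4565, 0.0, 252.0248], [0.0, 318.4565, 187.7083], [0.0, 0.0, 1.0]], 'tool_from_camera': [[0.001, -0.9553, -0.2955, 0.076], [1.0, 0.0014, -0.0011, -0.0003], [0.0015, -0.2955, 0.9553, -0.1174], [0.0, 0.0, 0.0, 1.0]]}
{'clock': 0.15, 'qpos': array([ 9.89807206e-01,  2.17621146e-01,  1.61459431e+00,  1.01648466e-05,
        1.31131932e+00, -1.12201606e-01]), 'qvel': array([-0.000514  , -0.00133801, -0.00350924, -0.00054319,  0.0007719 ,
       -0.00038303]), 'effort': array([-5.65905120e-04, -3.97450125e+01, -3.04416096e+01, -1.65758561e-04,
        5.83749919e-03, -2.63940336e-06]), 'eef_pos': array([0.28202882, 0.55708437, 0.2552282 ]), 'eef_rot': array([[-8.92115446e-01,  4.51806239e-01, -1.07415032e-03],
       [ 4.51807459e-01,  8.92114007e-01, -1.61806994e-03],
       [ 2.27210452e-04, -1.92881432e-03, -9.99998114e-01]]), 'ft_force': array([-0.00838293, -0.64557398, -0.67492927]), 'torque': array([ 0.02409958,  0.00568745, -0.0688587 ]), 'grip_width': 0.08544550067333477}
```

View pics/scene0.png

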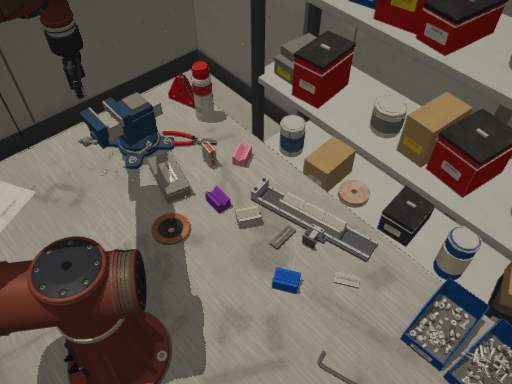

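View pics/top0.png

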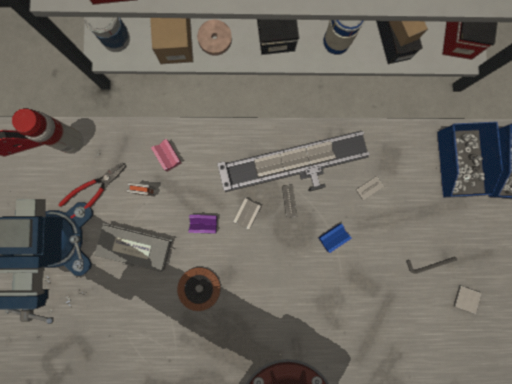

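```bash
python3 - <<'E'
import cv2
a=cv2.imread('pics/top0.png')[120:210,205:385]; cv2.imwrite('pics/topc.png',cv2.resize(a,None,fx=4.4,fy=4.4,interpolation=cv2.INTER_CUBIC))
a=cv2.imread('pics/scene0.png')[160:270,235:385]; cv2.imwrite('pics/scenec.png',cv2.resize(a,None,fx=5,fy=5,interpolation=cv2.INTER_CUBIC))
E
```

```text
(no output)
```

View pics/topc.png

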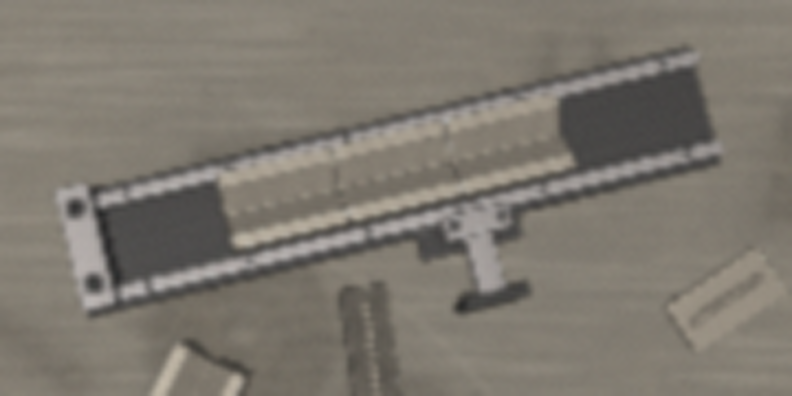

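View pics/scenec.png

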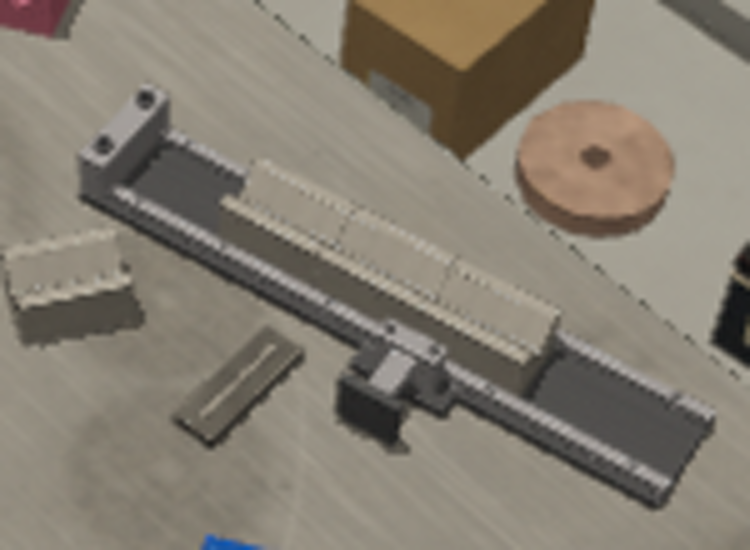

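View pics/wrist0.png

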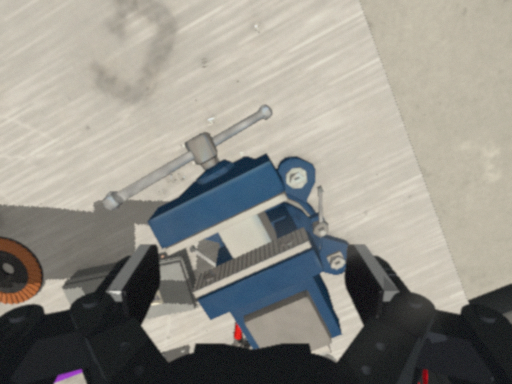

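```bash
cat > h.py <<'E'
from station import r, release, grasp, state, viewer
import cv2, numpy as np
def ray(name,uv,z,pose=None):
    c=viewer.get_calibration(name);K=np.array(c["K"])
    d=np.linalg.inv(K)@np.array([uv[0],uv[1],1.])
    if name=="wrist":
        T=np.array(c["tool_from_camera"]); p,Rr=pose
        o=p+Rr@T[:3,3]; d=Rr@T[:3,:3]@d
    else:
        R=np.array(c["R"]);t=np.array(c["t"]); o=-R.T@t; d=R.T@d
    return o+d*(z-o[2])/d[2]
def save(name,f):
    s=state(); im=viewer.get_image(name); cv2.imwrite(f"pics/{f}.png",im[:,:,::-1])
    return (s["eef_pos"].copy(),s["eef_rot"].copy()),im
E
python3 - <<'E'
from h import *
def tc(u,v,z): return ray("top",((u+.5)/4.4-.5+205,(v+.5)/4.4-.5+120),z)
def sc(u,v,z): return ray("scene",((u+.5)/5-.5+235,(v+.5)/5-.5+160),z)
for n,u,v,z in [("lip far open",695,50,.016),("lip near open",720,150,.016),("stop far outer",58,190,.038),("stop near outer",88,305,.038),("stop far in",97,187,.038),("stop near in",117,300,.038),("row front far",219,180,.042),("row front near",235,248,.042),("row rear far",558,97,.042),("row rear near",577,162,.042),("plate L",457,310,.04),("plate R",530,290,.04),("shelf edge?",300,-120*4.4+75*4.4,.0),("coupon top corner",757,250,.008),("coupon r",790,290,.008),("coupon l",667,305,.008),("coupon b",697,350,.008)]:
    print(n,tc(u,v,z).round(4))
for n,u,v,z in [("lip far open",712,412,.016),("lip near open",668,490,.016),("stop far outer",135,88,.038),("stop near outer",80,158,.038),("stop far in",168,90,.038),("row rear near",528,360,.042),("row rear far",558,308,.042),("row front near",222,202,.042),("plate L",340,380,.04),("plate R",400,410,.04),]:
    print('S',n,sc(u,v,z).round(4))
E
```

```text
lip far open [ 0.6325 -0.1821  0.016 ]
lip near open [ 0.5785 -0.1943  0.016 ]
stop far outer [0.5532 0.1555 0.038 ]
stop near outer [0.4941 0.1399 0.038 ]
stop far in [0.5548 0.1355 0.038 ]
stop near in [0.4966 0.1252 0.038 ]
row front far [0.5579 0.073  0.042 ]
row front near [0.5229 0.0649 0.042 ]
row rear far [ 0.6014 -0.1022  0.042 ]
row rear near [ 0.5675 -0.1115  0.042 ]
plate L [ 0.4912 -0.0487  0.04  ]
plate R [ 0.5015 -0.0865  0.04  ]
shelf edge? [0.7731 0.0276 0.    ]
coupon top corner [ 0.5259 -0.2156  0.008 ]
coupon r [ 0.5044 -0.2329  0.008 ]
coupon l [ 0.4964 -0.1664  0.008 ]
coupon b [ 0.4723 -0.182   0.008 ]
S lip far open [ 0.6303 -0.1848  0.016 ]
S lip near open [ 0.5782 -0.1998  0.016 ]
S stop far outer [0.546  0.1544 0.038 ]
S stop near outer [0.4906 0.1364 0.038 ]
S stop far in [0.5585 0.1414 0.038 ]
S row rear near [ 0.5685 -0.1122  0.042 ]
S row rear far [ 0.6038 -0.1006  0.042 ]
S row front near [0.5242 0.062  0.042 ]
S plate L [ 0.4913 -0.058   0.04  ]
S plate R [ 0.5006 -0.0901  0.04  ]
```

```bash
cat >> h.py <<'E'
def frame(a): # a: angle of fixture x from world +y towards -x
    fx=np.array([-np.sin(a),np.cos(a),0]); fy=np.array([-np.cos(a),-np.sin(a),0])
    return fx,fy,np.column_stack([fx,-fy,[0,0,-1.]])
E
python3 - <<'E'
from h import *
fx,fy,R=frame(0.236)
O=np.array([.5646,-.0179,0])
grasp()
r.move_to(O+fx*(-.03)+fy*.03+[0,0,.30],R)
r.dwell(.2)
p,_=save("wrist","w1"); print(p, state()["clock"],state()["grip_width"])
E
```

```text
(array([ 0.54250654, -0.05343618,  0.29991957]), array([[-2.34900579e-01,  9.72019395e-01, -1.13184205e-04],
       [ 9.72019391e-01,  2.34900593e-01,  1.21049188e-04],
       [ 1.44249195e-04, -8.15827172e-05, -9.99999986e-01]])) 3.5333 -8.650579175685753e-05
```

View pics/w1.png

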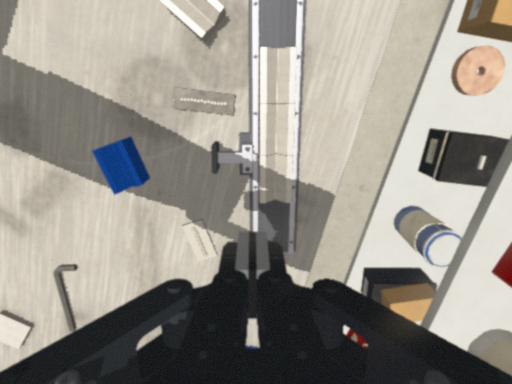

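```bash
python3 - <<'E'
import cv2
a=cv2.imread('pics/w1.png')[0:260,165:365]; cv2.imwrite('pics/w1a.png',cv2.resize(a[:130],None,fx=4,fy=4,interpolation=cv2.INTER_CUBIC))
cv2.imwrite('pics/w1b.png',cv2.resize(a[130:],None,fx=4,fy=4,interpolation=cv2.INTER_CUBIC))
E
```

```text
(no output)
```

View pics/w1a.png

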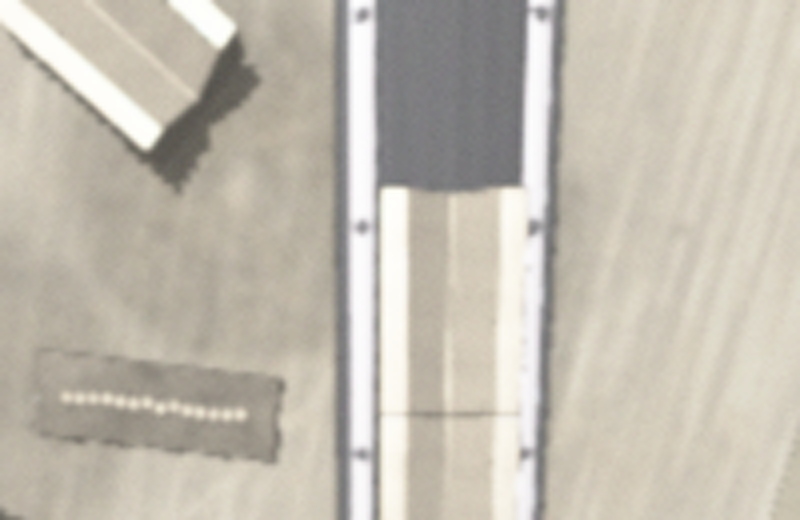

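View pics/w1b.png

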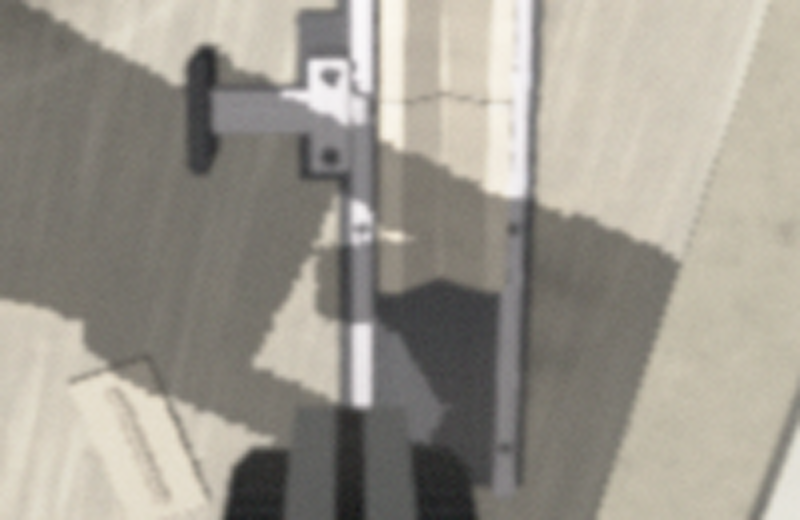

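```bash
python3 - <<'E'
from h import *
fx,fy,R=frame(0.236)
pose=(np.array([ 0.54250654,-0.05343618,0.29991957]),np.array([[-2.34900579e-01,9.72019395e-01,-1.13184205e-04],[9.72019391e-01,2.34900593e-01,1.21049188e-04],[1.44249195e-04,-8.15827172e-05,-9.99999986e-01]]))
O=np.array([.5646,-.0179,0])
def w(n,u,v,z,b=0):
    p=ray("wrist",((u+.5)/4-.5+165,(v+.5)/4-.5+130*b),z,pose)
    q=p-O; print(n,p.round(4),"fix",(q@fx).round(4),(q@fy).round(4)); return p
w("nlip in top",376,20,.016);w("nlip in bot",373,400,.016,1)
w("nlip out top",348,20,.016);w("nlip out bot",343,400,.016,1)
w("flip out top",552,20,.016);w("flip out bot",520,470,.016,1)
w("flip in top",525,20,.016);w("flip in bot",497,470,.016,1)
w("flip end",508,490,.016,1)
w("front n",381,186,.042);w("front f",524,186,.042)
w("rear n",377,296,.042,1);w("rear f",499,296,.042,1)
w("plate hi",188,45,.04,1);w("plate lo",188,172,.04,1)
w("bar top c",270,110,.03,1)
w("guide hi",330,58,.036,1);w("guide lo",330,172,.036,1)
E
```

```text
nlip in top [0.5096 0.1089 0.016 ] fix 0.1362 0.0238
nlip in bot [ 0.5751 -0.1582  0.016 ] fix -0.1389 0.0226
nlip out top [0.502  0.1071 0.016 ] fix 0.1362 0.0317
nlip out bot [ 0.5651 -0.1606  0.016 ] fix -0.1389 0.0329
flip out top [0.5575 0.1205 0.016 ] fix 0.1363 -0.0254
flip out bot [ 0.6316 -0.172   0.016 ] fix -0.1655 -0.0291
flip in top [0.5501 0.1188 0.016 ] fix 0.1363 -0.0179
flip in bot [ 0.6237 -0.1739  0.016 ] fix -0.1655 -0.021
flip end [ 0.6296 -0.1805  0.016 ] fix -0.1733 -0.0252
front n [0.5215 0.0647 0.042 ] fix 0.0904 0.0225
front f [0.5592 0.0739 0.042 ] fix 0.0905 -0.0162
rear n [ 0.5645 -0.1118  0.042 ] fix -0.0913 0.0221
rear f [ 0.6016 -0.1028  0.042 ] fix -0.0912 -0.0161
plate hi [ 0.491  -0.0489  0.04  ] fix -0.0129 0.0788
plate lo [ 0.4988 -0.087   0.04  ] fix -0.0518 0.0802
bar top c [ 0.5188 -0.0645  0.03  ] fix -0.0346 0.0554
guide hi [ 0.5329 -0.0434  0.036 ] fix -0.0174 0.0367
guide lo [ 0.5411 -0.0778  0.036 ] fix -0.0528 0.0368
```

```bash
cat >> h.py <<'E'
A=0.240
FX,FY,RR=frame(A)
OO=np.array([.5646,-.0179,0])+.0024*frame(.236)[1]
def P(x,y,z): return OO+FX*x+FY*y+np.array([0,0,z])
def fix(p): q=np.array(p)-OO; return np.round([q@FX,q@FY,q[2]],4)
E
python3 - <<'E'
from h import *
print(r.finger_overhang, state()["clock"])
r.move_to(P(-.127,0,.12),RR)
print(r.movel(P(-.127,0,.047),RR,vel=.08,max_force=12))
s=state();print(fix(s["eef_pos"]),s["ft_force"],s["clock"])
save("wrist","w2");save("scene","s2")
E
```

```text
0.025 3.5333
False
[-0.1274 -0.0005  0.0476] [ 0.04055783 -0.65291873  1.23282617] 5.4417
```

View pics/w2.png

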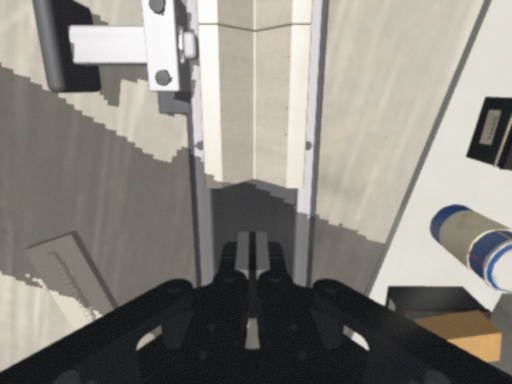

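View pics/s2.png

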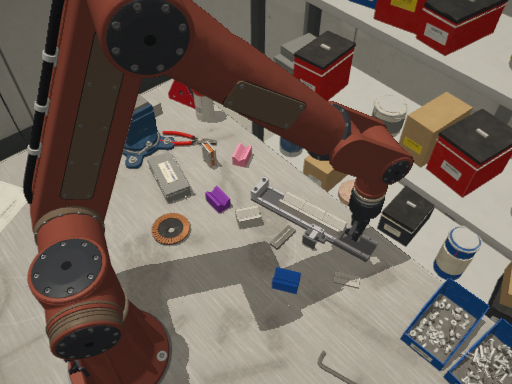

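Fingertips sit at (252,235), centred on the groove line (col 253) behind the rear block's face (row ~185). I'm pushing now.

```bash
python3 - <<'E'
from h import *
b=r.movel(P(-.022,0,.047),RR,vel=.03,max_force=25)
s=state();print(b,fix(s["eef_pos"]),s["ft_force"],s["clock"])
save("wrist","w3");save("top","t3")
import cv2
a=cv2.imread('pics/t3.png')[120:210,205:385]; cv2.imwrite('pics/t3c.png',cv2.resize(a,None,fx=4.4,fy=4.4,interpolation=cv2.INTER_CUBIC))
E
```

```text
True [-0.0347 -0.0015  0.0482] [ 0.07889461 -1.43092574  1.22217394] 8.475
```

View pics/w3.png

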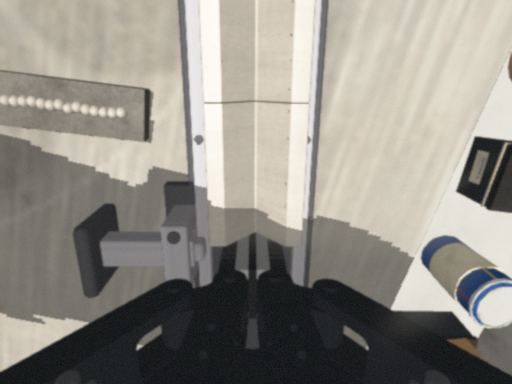

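View pics/t3c.png

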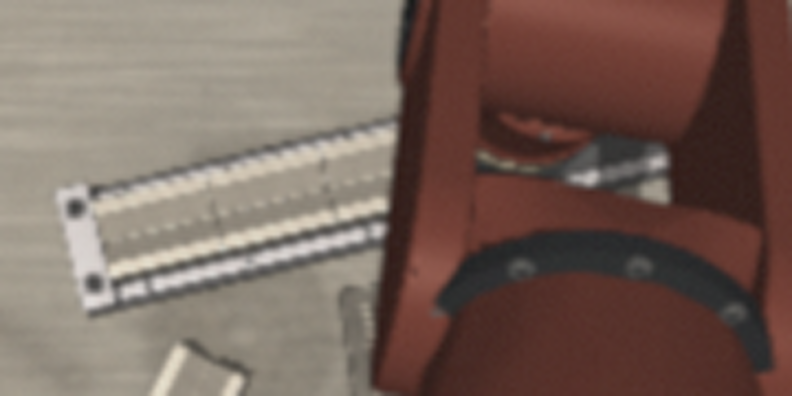

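```bash
python3 - <<'E'
from h import *
b=r.movel(P(-.024,-.0005,.047),RR,vel=.012,max_force=22)
s=state();print(b,fix(s["eef_pos"]),s["ft_force"],s["clock"])
r.dwell(.2)
s=state();print(fix(s["eef_pos"]),s["ft_force"])
r.movel(P(-.055,0,.047),RR,vel=.05)
r.movel(P(-.06,0,.12),RR,vel=.15)
r.movel(P(-.033,.115,.12),RR,vel=.2)
p,_=save("wrist","w4");save("top","t4");save("scene","s4")
print(repr(p),fix(p[0]),state()["clock"])
a=cv2.imread('pics/t4.png')[120:210,205:385]; cv2.imwrite('pics/t4c.png',cv2.resize(a,None,fx=4.4,fy=4.4,interpolation=cv2.INTER_CUBIC))
a=cv2.imread('pics/s4.png')[160:270,235:385]; cv2.imwrite('pics/s4c.png',cv2.resize(a,None,fx=5,fy=5,interpolation=cv2.INTER_CUBIC))
E
```

```text
True [-0.0345 -0.0015  0.0481] [ 0.31345463 -2.32544473  1.20501448] 9.275
[-0.0346 -0.0015  0.0481] [ 0.33343611 -2.46026221  1.54959637]
(array([ 0.45909527, -0.07797668,  0.1199241 ]), array([[-2.37496311e-01,  9.71387972e-01,  9.54442016e-04],
       [ 9.71388389e-01,  2.37496505e-01, -9.29699457e-05],
       [-3.16986530e-04,  9.05053873e-04, -9.99999540e-01]])) [-0.0333  0.1144  0.1199] 11.5667
```

View pics/w4.png

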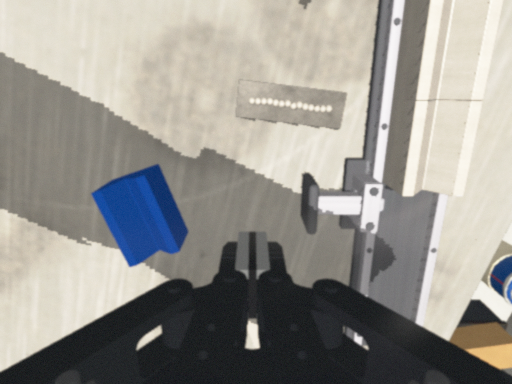

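View pics/t4c.png

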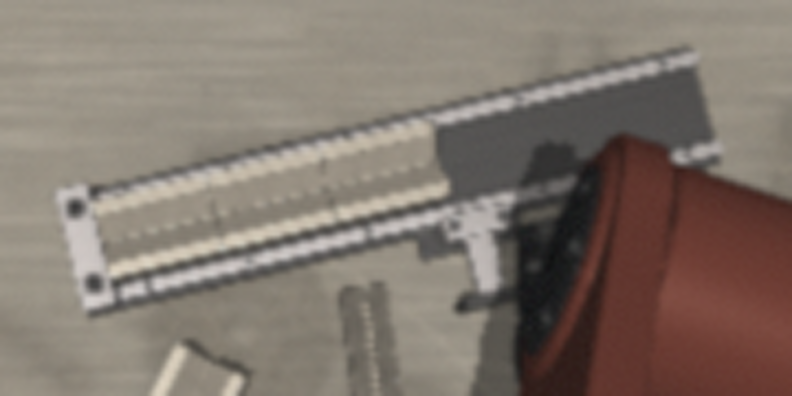

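View pics/s4c.png

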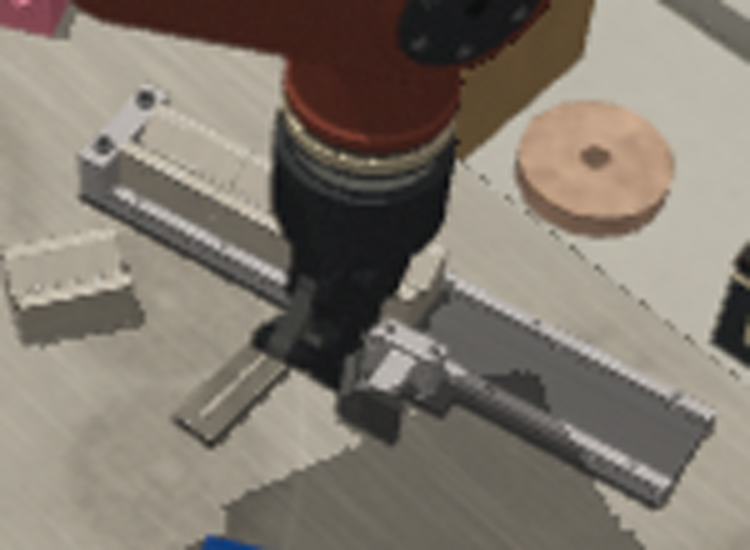

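```bash
python3 - <<'E'
from h import *
pose=(np.array([ 0.45909527, -0.07797668,  0.1199241 ]), np.array([[-2.37496311e-01,  9.71387972e-01,  9.54442016e-04],[ 9.71388389e-01,  2.37496505e-01, -9.29699457e-05],[-3.16986530e-04,  9.05053873e-04, -9.99999540e-01]]))
for n,u,v in [("hi",303,174),("lo",303,234),("rear n",405,190),("rear f",466,196)]:
    print(n,fix(ray("wrist",(u,v),.04,pose)))
E
```

```text
hi [-0.0098  0.0823  0.04  ]
lo [-0.0519  0.0803  0.04  ]
rear n [-0.0204  0.0155  0.04  ]
rear f [-0.0245 -0.0249  0.04  ]
```

```bash
python3 - <<'E'
from h import *
print(r.movel(P(-.0325,.115,.047),RR,vel=.1,max_force=12))
b=r.movel(P(-.0325,.042,.047),RR,vel=.03,max_force=22)
s=state();print(b,fix(s["eef_pos"]),s["ft_force"],s["clock"])
b=r.movel(P(-.0325,.042,.047),RR,vel=.012,max_force=22)
s=state();print(b,fix(s["eef_pos"]),s["ft_force"],s["clock"])
r.movel(P(-.0325,.10,.047),RR,vel=.08)
r.movel(P(-.0325,.115,.12),RR,vel=.15)
p,_=save("wrist","w5"); print(fix(p[0]))
r.movel(P(-.08,.13,.28),RR,vel=.2)
q=save("wrist","w6")[0]; print(repr(q),state()["clock"])
a=cv2.imread('pics/w6.png')[0:230,205:385]; cv2.imwrite('pics/w6c.png',cv2.resize(a,None,fx=2.6,fy=2.6,interpolation=cv2.INTER_CUBIC))
E
```

```text
False
True [-0.0321  0.0612  0.0462] [-0.28300228 -0.23959982 -0.10383398] 14.175
True [-0.0314  0.0613  0.0449] [-0.74501296  0.4751603   1.07849879] 15.025
[-0.0324  0.115   0.1197]
(array([ 0.45411152, -0.12648871,  0.27818913]), array([[-0.23776137,  0.97131911, -0.00295127],
       [ 0.97132108,  0.23776658,  0.00155631],
       [ 0.00221339, -0.0024966 , -0.99999443]])) 17.3917
```

View pics/w5.png

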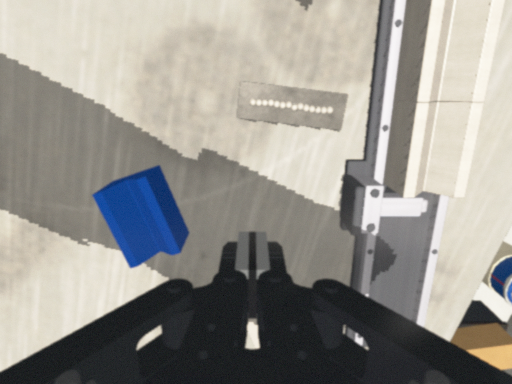

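View pics/w6.png

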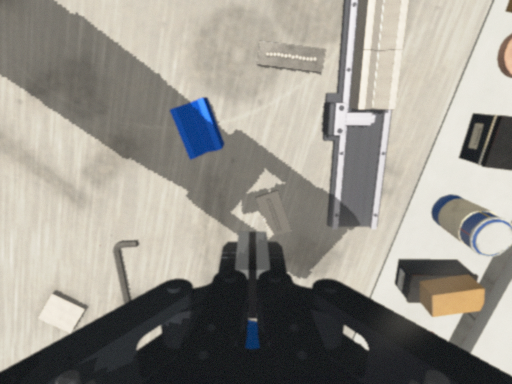

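```bash
python3 - <<'E'
from h import *
s=state()
pose=(P(-.0324,.115,.1197),RR)
for n,u,v,z in [("nose",426,207,.03),("bar hi",400,197,.03),("bar lo",400,217,.03),("plate",342,200,.04),("rear n",418,192,.042),("rear f",466,196,.042)]: print(n,fix(ray("wrist",(u,v),z,pose)))
r.movel(P(-.10,.16,.33),RR,vel=.2)
save("top","t7");save("scene","s7")
a=cv2.imread('pics/t7.png')[120:250,150:385]; cv2.imwrite('pics/t7c.png',cv2.resize(a,None,fx=3.4,fy=3.4,interpolation=cv2.INTER_CUBIC))
a=cv2.imread('pics/s7.png')[160:270,235:385]; cv2.imwrite('pics/s7c.png',cv2.resize(a,None,fx=5,fy=5,interpolation=cv2.INTER_CUBIC))
E
```

```text
nose [-0.0349 -0.005   0.03  ]
bar hi [-0.0276  0.0141  0.03  ]
bar lo [-0.0424  0.012   0.03  ]
plate [-0.0263  0.0567  0.04  ]
rear n [-0.0201  0.0088  0.042 ]
rear f [-0.0228 -0.0226  0.042 ]
```

View pics/t7c.png

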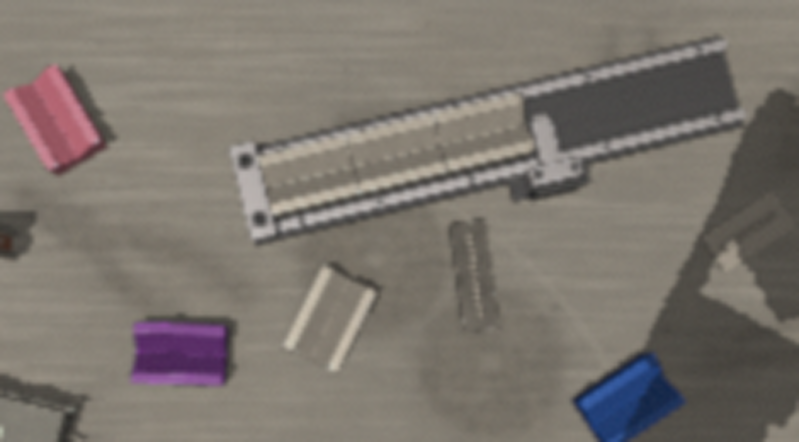

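View pics/s7c.png

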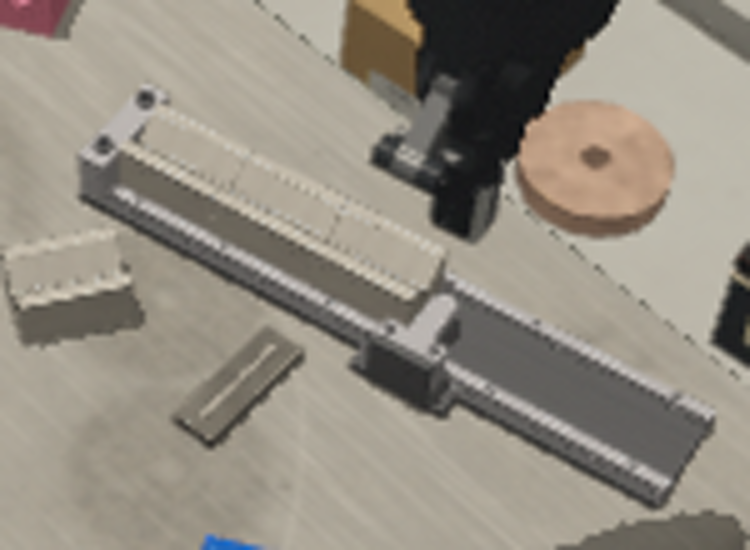

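```bash
python3 - <<'E'
from h import *
r.dwell(.3); print(state()["clock"]); print(r.hand_in())
E
```

```text
18.25
the job is handed in; nothing more can be done
None
```

The row is home against the end stop with the bolt locked behind it, and I handed the job in at about 18 s. No verdict was reported.

- **Row:** I pushed only the rear face of the rear block, with closed fingertips. The push ended at a force stop, and a second slow press moved it only about 0.2 mm further. The last pictures show the front block at the stop face and the three blocks still touching. The rear face reads about x -22 mm, where a row that is home should end.
- **Bolt:** I pushed the plate until it hit a hard stop, and a second press moved it no further. The bar lies across the rail behind the row, with its nose about 5 mm past mid-rail. The plate rests against the guide.
- **Other things:** The spare V-block, the dark test bar and the coloured look-alikes look unmoved in the last pictures. The wide coupon also looks unmoved, though it is in the arm's shadow there. I did not check the magnet separately, but the arm made no low moves near it. The robot was clear of everything at hand-in.

No check failed. My position estimates differ from the given dimensions by about 1 to 2 mm, which is within the camera calibration. The force stops therefore carry the "hard against the stop" and "fully in" conclusions more than the pixels do.

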